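# Heft the storage boxes and clear out the empty one

### The job

Three closed storage boxes that look alike stand on the grey tray; two are full of steel embedding moulds and one is empty. Feel by weight which one is empty and drop it into the red returns crate; the two full ones must end up standing upright on the tray in the places where they stood. Leave the glove carton and the brush where they are.

Things in the scene. Friction and masses are not known exactly. Their poses are not given: they have to be found in the camera images.
- box_a: opaque closed box, white with a blue lid, 130 (x) x 50 (y) x 54 (z) mm, paper label on the lid, blue catch on each short end; one of three look-alikes in the white-outlined bays on the grey tray. Origin: centre of the underside; x along its length, z up. Grip across its 50 mm width. Empty about 0.1 kg, full 0.37 to 0.56 kg; which one is empty changes every time and cannot be seen
- box_b: opaque closed box, white with a blue lid, 130 (x) x 50 (y) x 54 (z) mm, paper label on the lid, blue catch on each short end; one of three look-alikes in the white-outlined bays on the grey tray. Origin: centre of the underside; x along its length, z up. Grip across its 50 mm width. Empty about 0.1 kg, full 0.37 to 0.56 kg; which one is empty changes every time and cannot be seen
- box_c: opaque closed box, white with a blue lid, 130 (x) x 50 (y) x 54 (z) mm, paper label on the lid, blue catch on each short end; one of three look-alikes in the white-outlined bays on the grey tray. Origin: centre of the underside; x along its length, z up. Grip across its 50 mm width. Empty about 0.1 kg, full 0.37 to 0.56 kg; which one is empty changes every time and cannot be seen
- tray: flat grey bench tray, 250 (x) x 310 (y) mm, its top 8 mm above the bench, no rim, fixed to the bench; three white-outlined bays 110 mm apart along its y. Origin: centre of its underside
- crate: red open-topped returns crate fixed to the bench, 240 (x) x 180 (y) mm outside, 85 mm high, walls and floor 5 mm, empty; stands to the left or to the right of the tray. Origin: centre of its underside
- carton: blue and white glove carton lying flat, 220 (x) x 110 (y) x 60 mm high; a bystander, leave it alone. Origin: centre of the underside
- brush: bench brush 160 mm long lying at the far edge of the tray; a bystander, leave it alone. Origin: about its middle; its length lies along its x

How it is judged (in metres and radians):
At the end, for the whole second after the job is handed in: The empty box rests in the red crate, origin inside and below its rim, any way up (loading the crate with 0.4 to 2.2 N). Both full boxes stand on the tray (over 2.5 N each), within 35 mm of where they started and under 0.1 rad off upright. All three are at rest (((x of box_a in the frame of crate between -0.115 and 0.115 m and y of box_a in the frame of crate between -0.085 and 0.085 m and z of box_a in the frame of crate between -0.005 and 0.085 m and contact force between box_a and crate between 0.4 and 2.2 N and linear speed of each of box_a, box_b, box_c below 0.02 m/s and distance of each of box_b, box_c from where it was at the start of the episode below 0.035 m and angle between each of box_b, box_c's own z axis and vertical below 0.1 rad and contact force between each of box_b, box_c and tray above 2.5 N) or (x of box_b in the frame of crate between -0.115 and 0.115 m and y of box_b in the frame of crate between -0.085 and 0.085 m and z of box_b in the frame of crate between -0.005 and 0.085 m and contact force between box_b and crate between 0.4 and 2.2 N and linear speed of each of box_b, box_a, box_c below 0.02 m/s and distance of each of box_a, box_c from where it was at the start of the episode below 0.035 m and angle between each of box_a, box_c's own z axis and vertical below 0.1 rad and contact force between each of box_a, box_c and tray above 2.5 N) or (x of box_c in the frame of crate between -0.115 and 0.115 m and y of box_c in the frame of crate between -0.085 and 0.085 m and z of box_c in the frame of crate between -0.005 and 0.085 m and contact force between box_c and crate between 0.4 and 2.2 N and linear speed of each of box_c, box_a, box_b below 0.02 m/s and distance of each of box_a, box_b from where it was at the start of the episode below 0.035 m and angle between each of box_a, box_b's own z axis and vertical below 0.1 rad and contact force between each of box_a, box_b and tray above 2.5 N))); the robot touches nothing.
It fails at once if the glove carton or the brush was moved by more than 40 mm (distance of any of carton, brush from where it was at the start of the episode above 0.04 m).
It also fails if it takes over 64 s, if anything falls off the work surface, if the arm or the gripper's body presses on something with over 40 N, if the wrist force passes 120 N, or if a joint passes its speed limit or range.

### The arm

A 7-joint arm with a two-finger parallel gripper is mounted at the origin on the work surface. World frame = base frame: x ahead of the robot, y to its left, z up, the work surface at z = 0. Lengths are in mm, angles in rad, forces in N, time in s.
With the tool pointing down it reaches from about 375 to 925 mm from the base axis. Payload 3.1 kg.
Tool frame: the origin (TCP) lies midway between the tips of the shut fingers; the grasp point (between the pads) lies 19 mm behind it; z points along the fingers, y is the line along which they close (so a half turn about z gives the same grasp; the last joint's range is limited). The gripper opens to 85 mm and grips with 20 to 120 N. Pads are 22 mm wide; open, the fingers measure 114 mm over their backs; the gripper's body (76 mm by 85 mm) begins 54 mm behind the grasp point. The pads swing forward as they close: fully open they stand 13 mm farther back than shut.
Start: joints at [-1.209, 0.383, 0.044, 1.598, -0.018, 1.161, -0.05], TCP at [288.429, 582.505, 231.269] pointing down, gripper open.
Joint ranges: [-2.61, 2.61], [-0.41, 2.15], [-1.48, 1.57], [0, 2.5], [-1.57, 4.71], [0.05, 1.97], [-2.85, 2.85]. Speed limits (rad/s): [2.79, 2.79, 3.14, 3.14, 3.14, 3.14, 3.14].

### API

Orientations are given as a unit quaternion [x, y, z, w].
In Python, from plant import ctrl gives the robot as it stands. The module is installed in compiled form; this text tells all that it offers.
- The arm moves only by the tool move_arm, never from a script. Its argument "rows" is a list of rows, each a list of 2 entries, a list of its own where there are three numbers: the shift along the tool's x, y, z in m, then the turn, a rotation vector about the tool's x, y, z in rad. In form: [[[x, y, z], [rx, ry, rz]], ...]. A call has 1 to 12 rows; each row is the pose to reach, as a shift and turn from the pose commanded when the call began, along the tool's axes at that moment; what a row does not reach only later rows make up. A row lasts 1/8 s, in which the tool goes at most 62.5 mm and 10.7 degrees, less where a joint would pass 70% of its speed; a pose out of reach is approached as far as the arm can. A call with a gripper value outside its range is refused whole. "gripper" is the opening, from -1 (shut) to 1 (fully open), set as the call begins (left out, the last holds). The fingers move at their own pace and stop on an object; "force" is the grip in N (left out, the last holds). Time passes only in rows, so rows that repeat a pose let the fingers close. It gives the time, the measured TCP pose, the force, the opening and the grip force at its end, in the units of the state.
- ctrl.read_state(): the state, without advancing time (a new reading comes with each control period).
- ctrl.read_camera(name): name is "scene" or "top" or "wrist"; returns a dict with "img" (420x560x3 uint8, red, green, blue), "range_z" (420x560 float32, mm along the optical axis (not along the pixel's ray), 0 where there is no reading), "fx", "fy", "cx", "cy" (pixels), "pose" (4x4, takes a point from camera to world coordinates). Camera axes: x right, y up, looking along -z (the intrinsics and any distortion apply to the point x, -y, -z); pixel columns grow to the right and rows downward; lengths in mm; the calibration is good to about 2 mm. A picture is of the moment at which its call begins.
- ctrl.sign_off(): hands the job in; it is judged then, once.
The state is a dict: "time_s": time; "joint_positions": joint angles; "joint_vel": joint speeds; "tau": joint torques, N m; "ee_pos": TCP position; "tcp_rot": TCP orientation; "contact_force": force on the tool from outside, world axes, zero at the start; "moment": the same for the moment, N m; "opening": finger opening in mm; "grip_force": force on a finger pad.
Only numpy, scipy, OpenCV 4.12 (cv2) and the standard library are available. Lean on these libraries where they do the work, as an engineer would, in place of code of your own. Each camera call takes 0.05 s, during which the arm holds its last target. There are 200 camera calls.

## Working session

There is one attempt and no reset: what is moved stays moved. The work goes in short steps, Python scripts to look and compute and a tool call to move; the robot and the scene stay as the last step left them, time stands still between calls to the robot, and variables do not carry over. Pictures are saved under pics/ and viewed, at most 10 in all, crops included, and the job is handed in when it is done.

Besides the shell and the picture viewer there is one more tool, called after ">>>" as a command line: name --argument value ..., lists and objects as JSON in quotes. move_arm: Moves the arm, as the interface text tells. Its arguments: {"type":"object","properties":{"rows":{"type":"array"},"gripper":{"type":"number"},"force":{"type":"number"}},"required":["rows"]}

```bash
mkdir -p pics
python3 - <<'E'
from plant import ctrl
import cv2,numpy as np
s=ctrl.read_state();print({k:np.round(v,3) for k,v in s.items()})
ims=[]
for n in("top","scene"):
    c=ctrl.read_camera(n);np.savez(n+".npz",**c);cv2.imwrite(f"pics/{n}.png",c["img"][:,:,::-1]);print(n,c["fx"],c["cx"],c["cy"],c["pose"].round(3).tolist(), (c["range_z"]>0).mean())
E
```

```text
{'time_s': np.float64(0.0), 'joint_positions': array([-1.209,  0.384,  0.044,  1.6  , -0.018,  1.161, -0.05 ]), 'joint_vel': array([-0.002, -0.001,  0.   ,  0.003, -0.   , -0.   ,  0.   ]), 'tau': array([ 1.0000e-03, -4.3346e+01,  1.0250e+00, -2.4951e+01,  1.1000e-02,
        1.1000e-02,  0.0000e+00]), 'ee_pos': array([288.026, 581.645, 229.875]), 'tcp_rot': array([ 0.228,  0.974, -0.001, -0.   ]), 'contact_force': array([-0.074,  0.222,  0.074]), 'moment': array([0.022, 0.007, 0.002]), 'grip_force': np.float64(0.0), 'opening': np.float64(85.894)}
top 527.9915731622922 277.3161673689051 212.62935336611676 [[-0.023, 0.998, -0.063, 473.354], [-1.0, -0.023, 0.014, -1.709], [0.012, 0.063, 0.998, 1327.6], [0.0, 0.0, 0.0, 1.0]] 0.9958971088435374
scene 399.4732020243182 281.13416274077576 213.68425464489945 [[-0.162, -0.68, 0.715, 1236.705], [0.987, -0.105, 0.123, 95.891], [-0.009, 0.725, 0.688, 698.363], [0.0, 0.0, 0.0, 1.0]] 0.9958928571428571
```

View pics/top.png

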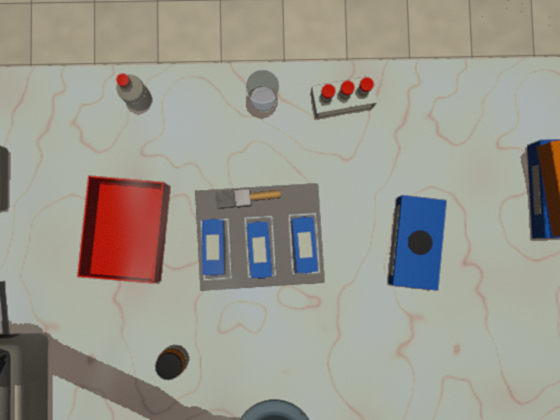

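View pics/scene.png

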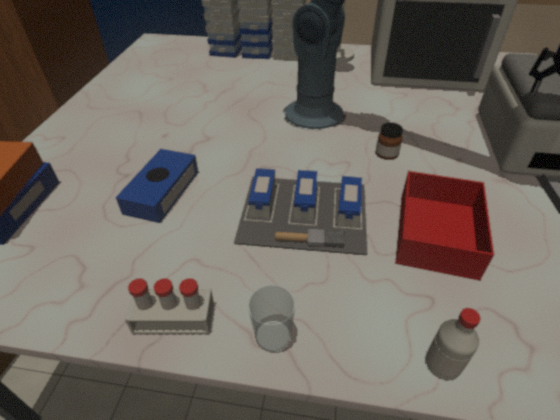

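The top view shows the three boxes at about (213,247), (260,248) and (305,244). The crate is at (125,230), to the left (+y), with the carton on the right at (420,243) and the brush at (250,198). Next I'll get the box and crate poses from their colour masks.

```bash
cat > h.py <<'E'
import numpy as np,cv2
from scipy.spatial.transform import Rotation as R
def ray(c,uv,z):
    uv=np.atleast_2d(uv).astype(float);P=np.array(c["pose"])
    d=np.c_[(uv[:,0]-c["cx"])/c["fx"],-(uv[:,1]-c["cy"])/c["fy"],-np.ones(len(uv))]@P[:3,:3].T
    o=P[:3,3];return o+d*((z-o[2])/d[:,2])[:,None]
def rect(c,m,z,amin=300):
    out=[]
    for k in cv2.findContours(m.astype(np.uint8),cv2.RETR_EXTERNAL,cv2.CHAIN_APPROX_NONE)[0]:
        if cv2.contourArea(k)<amin: continue
        p=ray(c,k[:,0],z)[:,:2].astype(np.float32);(x,y),(w,h),a=cv2.minAreaRect(p)
        if w<h: w,h,a=h,w,a+90
        out.append((x,y,w,h,(a+90)%180-90))
    return out
def masks(c):
    h=cv2.cvtColor(c["img"],cv2.COLOR_RGB2HSV);H,S,V=cv2.split(h)
    return (H>100)&(H<130)&(S>150)&(V>60),((H<8)|(H>172))&(S>150)&(V>50)
def go(s,xyz,yaw_deg):
    """shift & turn in tool frame; yaw = world direction of closing axis (tool y)"""
    T=R.from_quat(s["tcp_rot"])
    sh=T.inv().apply(np.array(xyz)-s["ee_pos"])/1000
    best=None
    for a in (yaw_deg,yaw_deg+180):
        a=np.radians(a);y=np.array([np.cos(a),np.sin(a),0]);z=np.array([0,0,-1.]);x=np.cross(y,z)
        rv=(T.inv()*R.from_matrix(np.c_[x,y,z])).as_rotvec()
        if best is None or np.linalg.norm(rv)<np.linalg.norm(best): best=rv
    return sh.round(4),best.round(4)
E
python3 - <<'E'
from h import *
from plant import ctrl
s=ctrl.read_state()
c=dict(np.load("top.npz"))
b,r=masks(c)
print("blue");[print(np.round(x,1)) for x in rect(c,b,62)]
print("red@85");[print(np.round(x,1)) for x in rect(c,r,85,1500)]
for u,v in((125,230),(215,228),(260,230),(305,228),(420,220)): print(u,v,ray(c,(u,v),0)[0].round(),c["range_z"][v,u])
# height via depth
for u,v in((213,232),(260,232),(304,228),(205,285)):
  z=c["range_z"][v,u];p=np.array([(u-c["cx"])/c["fx"]*z,-(v-c["cy"])/c["fy"]*z,-z,1]);print((c["pose"]@p).round(1))
for x in rect(c,b,62):
  print(go(s,(x[0],x[1],170),x[4]+90))
E
```

```text
blue
[465.7  27.2 132.3  48.2   3.4]
[475.7 137.8 126.4  45.5  -1. ]
[475.3 -81.7 132.   49.8   3.9]
[ 474.3 -356.8  215.4  108.8   -7.9]
red@85
[521.8 349.8 236.2 177.8  -6.3]
125 230 [522. 363.   0.] 1315.904
215 228 [522. 138.   0.] 1264.0321
260 230 [514.  25.   0.] 1268.996
305 228 [517. -89.   0.] 1269.2104
420 220 [ 530. -380.    0.] 1272.0603
[510.1 136.   62.    1. ]
[507.5  23.6  60.9   1. ]
[514.6 -82.1  61.7   1. ]
[380.7 163.8   7.4   1. ]
(array([-0.4053, -0.418 ,  0.061 ]), array([-2.400e-03, -5.000e-04, -5.184e-01]))
(array([-0.3652, -0.3145,  0.0608]), array([-2.400e-03, -4.000e-04, -4.429e-01]))
(array([-0.4622, -0.5114,  0.0613]), array([-2.40e-03, -5.00e-04, -5.28e-01]))
(array([-0.5833, -0.7583,  0.0619]), array([-2.400e-03, -3.000e-04, -3.221e-01]))
```

>>> move_arm --rows '[[[-0.18,-0.155,0.0],[0,0,-0.22]],[[-0.365,-0.315,0.04],[0,0,-0.443]],[[-0.365,-0.315,0.06],[0,0,-0.443]],[[-0.365,-0.315,0.06],[0,0,-0.443]],[[-0.365,-0.315,0.06],[0,0,-0.443]],[[-0.365,-0.315,0.06],[0,0,-0.443]],[[-0.365,-0.315,0.06],[0,0,-0.443]],[[-0.365,-0.315,0.06],[0,0,-0.443]],[[-0.365,-0.315,0.06],[0,0,-0.443]],[[-0.365,-0.315,0.06],[0,0,-0.443]],[[-0.365,-0.315,0.06],[0,0,-0.443]],[[-0.365,-0.315,0.06],[0,0,-0.443]]]' --gripper 1 --force 40

```text
time_s: 1.6
ee_pos: [475.4, 139.9, 171.4]
tcp_rot: [0.007, 1.0, 0.0, 0.0]
contact_force: [-0.3, -0.2, 1.0]
opening: 85.6
grip_force: 0.0
```

Run:
```python
from h import *
from plant import ctrl
s=ctrl.read_state();print({k:np.round(v,3) for k,v in s.items()})
c=ctrl.read_camera("wrist");b,r=masks(c)
cv2.imwrite("pics/w1.png",c["img"][:,:,::-1])
print(c["pose"].round(2).tolist())
for x in rect(c,b,62): print(np.round(x,1))
print(go(s,(475.7,137.8,22),89))
```

```text
{'time_s': np.float64(1.6), 'joint_positions': array([-0.606,  0.158,  0.257,  2.031, -0.049,  0.957,  1.233]), 'joint_vel': array([0.001, 0.001, 0.007, 0.001, 0.001, 0.001, 0.001]), 'tau': array([ 9.2000e-02, -2.8777e+01,  1.2610e+00, -2.2232e+01,  1.3000e-02,
        2.0000e-03, -1.0000e-03]), 'ee_pos': array([475.361, 139.863, 171.377]), 'tcp_rot': array([0.007, 1.   , 0.   , 0.   ]), 'contact_force': array([-0.312, -0.249,  0.99 ]), 'moment': array([-0.004,  0.022,  0.008]), 'grip_force': np.float64(0.0), 'opening': np.float64(85.643)}
[[0.01, -0.96, -0.29, 399.64], [1.0, 0.01, 0.0, 140.35], [-0.0, -0.29, 0.96, 314.16], [0.0, 0.0, 0.0, 1.0]]
[5.083e+02 1.357e+02 6.440e+01 4.830e+01 5.000e-01]
[474.7 -84.1 131.5  50.6   3.7]
[428.2 136.   46.6  39.5 -89.4]
[465.6  25.7 131.5  50.7   3.4]
(array([-0.0004, -0.0021,  0.1494]), array([0.0004, 0.    , 0.0038]))
```

View pics/w1.png

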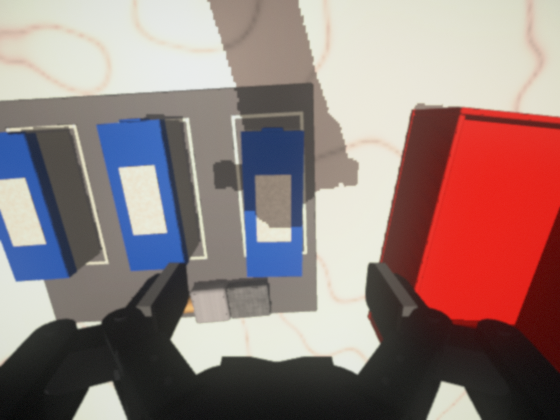

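The wrist view has the left box's lid at (272,200), centred between the fingers. The brush, at (230,300), is clear of the gripper. I'll go down with a -4 mm y correction.

>>> move_arm --rows '[[[0,-0.004,0.05],[0,0,0]],[[0,-0.004,0.1],[0,0,0]],[[0,-0.004,0.13],[0,0,0]],[[0,-0.004,0.15],[0,0,0]],[[0,-0.004,0.15],[0,0,0]],[[0,-0.004,0.15],[0,0,0]]]'

```text
time_s: 2.4
ee_pos: [476.4, 134.9, 22.1]
tcp_rot: [0.008, 1.0, 0.0, 0.001]
contact_force: [0.2, 0.8, -0.5]
opening: 85.6
grip_force: 0.0
```

>>> move_arm --rows '[[[0,0,0],[0,0,0]],[[0,0,0],[0,0,0]],[[0,0,0],[0,0,0]],[[0,0,0],[0,0,0]],[[0,0,0],[0,0,0]],[[0,0,0],[0,0,0]],[[0,0,0],[0,0,0]],[[0,0,0],[0,0,0]]]' --gripper -1 --force 40

```text
time_s: 3.4
ee_pos: [476.9, 135.4, 22.5]
tcp_rot: [0.008, 1.0, 0.001, 0.001]
contact_force: [-0.1, 2.1, 6.2]
opening: 49.7
grip_force: 43.3
```

>>> move_arm --rows '[[[0,0,-0.01],[0,0,0]],[[0,0,-0.025],[0,0,0]],[[0,0,-0.04],[0,0,0]],[[0,0,-0.04],[0,0,0]],[[0,0,-0.04],[0,0,0]],[[0,0,-0.04],[0,0,0]],[[0,0,-0.04],[0,0,0]],[[0,0,-0.04],[0,0,0]]]'

```text
time_s: 4.4
ee_pos: [475.4, 134.2, 60.9]
tcp_rot: [0.008, 1.0, -0.0, -0.0]
contact_force: [-0.2, 0.2, -4.4]
opening: 49.3
grip_force: 42.9
```

About 4.4 N, so this box is full. I'll put it back.

>>> move_arm --rows '[[[0,0,0.015],[0,0,0]],[[0,0,0.03],[0,0,0]],[[0,0,0.037],[0,0,0]],[[0,0,0.04],[0,0,0]],[[0,0,0.04],[0,0,0]],[[0,0,0.04],[0,0,0]]]'

```text
time_s: 5.15
ee_pos: [474.1, 133.7, 22.5]
tcp_rot: [0.008, 1.0, -0.0, -0.002]
contact_force: [-8.6, -1.6, 13.6]
opening: 49.3
grip_force: 44.6
```

>>> move_arm --rows '[[[0,0,0],[0,0,0]],[[0,0,0],[0,0,0]],[[0,0,0],[0,0,0]],[[0,0,0],[0,0,0]],[[0,0,0],[0,0,0]],[[0,0,-0.03],[0,0,0]],[[0,0,-0.08],[0,0,0]],[[0,0,-0.13],[0,0,0]],[[0,0,-0.13],[0,0,0]],[[0,0,-0.13],[0,0,0]]]' --gripper 1

```text
time_s: 6.4
ee_pos: [475.2, 134.2, 150.9]
tcp_rot: [0.008, 1.0, 0.0, -0.0]
contact_force: [0.8, 0.1, -0.3]
opening: 85.4
grip_force: 0.0
```

Run:
```python
from h import *
from plant import ctrl
s=ctrl.read_state();print(s["ee_pos"],s["contact_force"])
print(go(s,(465.7,26.2,22),93.4))
```

```text
[475.15957198 134.17842147 150.8930352 ] [ 0.84953222  0.1377554  -0.31004094]
(array([ 0.0076, -0.1081,  0.1289]), array([ 0.    , -0.0006, -0.076 ]))
```

>>> move_arm --rows '[[[0.004,-0.055,0],[0,0,-0.04]],[[0.008,-0.108,0],[0,0,-0.076]],[[0.008,-0.108,0.02],[0,0,-0.076]],[[0.008,-0.108,0.06],[0,0,-0.076]],[[0.008,-0.108,0.1],[0,0,-0.076]],[[0.008,-0.108,0.128],[0,0,-0.076]],[[0.008,-0.108,0.128],[0,0,-0.076]],[[0.008,-0.108,0.128],[0,0,-0.076]]]'

```text
time_s: 7.4
ee_pos: [465.5, 26.2, 23.1]
tcp_rot: [-0.03, 1.0, -0.0, -0.001]
contact_force: [-0.0, 0.9, 0.4]
opening: 85.3
grip_force: 0.0
```

>>> move_arm --rows '[[[0,0,0],[0,0,0]],[[0,0,0],[0,0,0]],[[0,0,0],[0,0,0]],[[0,0,0],[0,0,0]],[[0,0,0],[0,0,0]],[[0,0,0],[0,0,0]],[[0,0,0],[0,0,0]],[[0,0,0],[0,0,0]]]' --gripper -1 --force 40

```text
time_s: 8.4
ee_pos: [467.1, 26.6, 24.4]
tcp_rot: [-0.03, 1.0, 0.0, 0.001]
contact_force: [-1.0, 0.5, 6.1]
opening: 49.7
grip_force: 43.1
```

>>> move_arm --rows '[[[0,0,-0.01],[0,0,0]],[[0,0,-0.025],[0,0,0]],[[0,0,-0.04],[0,0,0]],[[0,0,-0.04],[0,0,0]],[[0,0,-0.04],[0,0,0]],[[0,0,-0.04],[0,0,0]],[[0,0,-0.04],[0,0,0]],[[0,0,-0.04],[0,0,0]]]'

```text
time_s: 9.4
ee_pos: [465.6, 26.3, 63.0]
tcp_rot: [-0.03, 1.0, -0.0, -0.0]
contact_force: [-0.0, 0.4, -1.0]
opening: 49.6
grip_force: 42.5
```

This reads about 1 N, so it's probably the empty one. I'll average a few readings and work out the move to the crate.

Run:
```python
from h import *
from plant import ctrl
f=[]
for i in range(8):
    ctrl.read_camera("wrist");s=ctrl.read_state();f.append(s["contact_force"][2])
print(np.round(f,2),np.mean(f),s["time_s"])
print(go(s,(520,350,190),90-6.3), go(s,(520,350,190),-6.3))
```

```text
[-1.67 -0.23 -0.95 -0.8  -0.39 -1.3  -1.12 -0.34] -0.8500932732397559 9.8
(array([-0.0732,  0.3198, -0.1267]), array([ 0.    , -0.    ,  0.1692])) (array([-0.0732,  0.3198, -0.1267]), array([ 0.    ,  0.    , -1.4016]))
```

The mean is 0.85 N, so the middle box is the empty one. I'll carry it to the crate.

>>> move_arm --rows '[[[0,0,-0.05],[0,0,0]],[[0,0.01,-0.1],[0,0,0]],[[-0.01,0.05,-0.127],[0,0,0.05]],[[-0.02,0.1,-0.127],[0,0,0.1]],[[-0.035,0.15,-0.127],[0,0,0.15]],[[-0.045,0.2,-0.127],[0,0,0.17]],[[-0.06,0.25,-0.127],[0,0,0.17]],[[-0.073,0.3,-0.127],[0,0,0.17]],[[-0.073,0.32,-0.127],[0,0,0.17]],[[-0.073,0.32,-0.127],[0,0,0.17]],[[-0.073,0.32,-0.127],[0,0,0.17]]]'

```text
time_s: 11.18
ee_pos: [520.2, 347.2, 189.9]
tcp_rot: [0.057, 0.998, -0.001, -0.0]
contact_force: [0.2, -0.2, -1.5]
opening: 49.6
grip_force: 42.5
```

>>> move_arm --rows '[[[0,0,0.05],[0,0,0]],[[0,0,0.1],[0,0,0]],[[0,0,0.14],[0,0,0]],[[0,0,0.16],[0,0,0]],[[0,0,0.162],[0,0,0]],[[0,0,0.162],[0,0,0]]]'

```text
time_s: 11.92
ee_pos: [521.4, 350.4, 30.0]
tcp_rot: [0.056, 0.998, 0.001, 0.001]
contact_force: [0.4, 0.1, -0.8]
opening: 49.5
grip_force: 42.4
```

>>> move_arm --rows '[[[0,0,0],[0,0,0]],[[0,0,0],[0,0,0]],[[0,0,0],[0,0,0]],[[0,0,0],[0,0,0]],[[0,0,0],[0,0,0]],[[0,0,-0.04],[0,0,0]],[[0,0,-0.09],[0,0,0]],[[0,0,-0.14],[0,0,0]],[[0,0,-0.18],[0,0,0]],[[0.05,0.05,-0.18],[0,0,0]],[[0.1,0.09,-0.18],[0,0,0]],[[0.15,0.14,-0.18],[0,0,0]]]' --gripper 1

```text
time_s: 13.42
ee_pos: [396.3, 493.0, 208.5]
tcp_rot: [0.056, 0.998, 0.0, 0.0]
contact_force: [-0.0, 0.3, -0.4]
opening: 85.5
grip_force: 0.0
```

>>> move_arm --rows '[[[0.05,0.05,0],[0,0,0]],[[0.08,0.1,0],[0,0,0]],[[0.08,0.1,0],[0,0,0]],[[0.08,0.1,0],[0,0,0]]]'

```text
time_s: 13.92
ee_pos: [328.7, 600.2, 207.7]
tcp_rot: [0.055, 0.999, -0.001, 0.0]
contact_force: [0.3, -0.7, -0.7]
opening: 85.5
grip_force: 0.0
```

Run:
```python
from h import *
from plant import ctrl
c=ctrl.read_camera("top");b,r=masks(c)
print(ctrl.read_state()["ee_pos"])
for x in rect(c,b,62): print(np.round(x,1))
cv2.imwrite("pics/end.png",c["img"][:,:,::-1])
```

```text
[330.39499342 598.96619031 207.84258385]
[473.2 134.1 131.1  47.8  -0.8]
[475.3 -81.5 132.   49.7   3.8]
[ 474.3 -356.9  215.4  108.6   -8. ]
```

View pics/end.png

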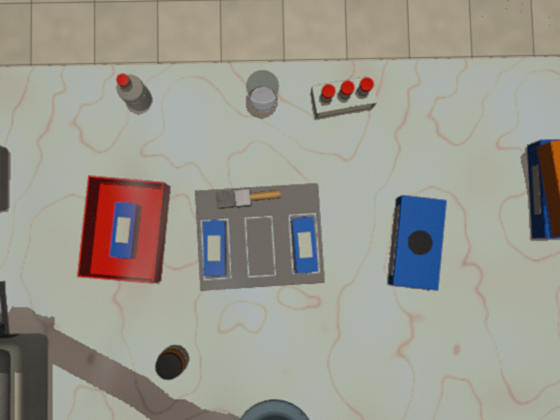

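The middle box is now in the crate at (123,230). The left box at (214,248) is within about 4 mm of where it stood, and the right box, carton and brush haven't moved. I'm handing it in.

```bash
python3 -c "
from plant import ctrl
print(ctrl.sign_off())"
```

```text
the job is handed in; nothing more can be done
None
```

I put the middle box, which weighed about 0.85 N and so is the empty one, in the red crate and handed the job in; the left box (about 4.4 N) is back within about 4 mm of its place, the right box was never lifted (taken as full by elimination), and no verdict came back.

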